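# Run a bottle through the neck guide to the label scanner

## Robot

A 7-joint arm with a two-finger parallel gripper is mounted at the origin on the work surface. World frame = base frame: x ahead of the robot, y to its left, z up, the work surface at z = 0. Lengths are in m, angles in rad, forces in N, time in s.
With the tool pointing down it reaches from about 0.4 to 0.75 m from the base axis. Payload 19.5 kg.
Tool frame: the origin (TCP) lies midway between the tips of the shut fingers; the grasp point (between the pads) lies 19 mm behind it; z points along the fingers, y is the direction in which the jaws open and shut (so a half turn about z gives the same grasp; the last joint's range is limited). The gripper opens to 85 mm and grips with 20 to 120 N. Pads are 22 mm wide; open, the fingers measure 114 mm over their backs; the gripper's body (76 mm by 85 mm) begins 54 mm behind the grasp point. The pads swing forward as they close: fully open they stand 13 mm farther back than shut.
Start: joints at [1.303, 0.707, -0.028, 1.485, 0.022, 0.951, -0.075], TCP at [0.129, -0.56, 0.231] pointing down, gripper open.
Joint ranges: [-2.71, 2.71], [-0.32, 2.16], [-1.57, 1.52], [0, 2.45], [-1.46, 4.6], [0, 2.02], [-2.83, 2.83]. Speed limits (rad/s): [1.89, 1.89, 2.57, 2.57, 3.01, 3.01, 3.01].

## Interface

Orientations are given as a unit quaternion [w, x, y, z].
In Python, from workcell import robot gives the robot as it stands.
- The arm moves only by the tool send_rows, never from a script. Its argument "series" is a list of rows, each a list of 7 numbers: the turn, a rotation vector about the tool's x, y, z in units of 5 degrees (1.0 is 5 degrees), then the shift along the tool's x, y, z in m, then the gripper command: -1 is shut, 1 is fully open, values between are in proportion. A call has 1 to 12 rows; each row is the pose to reach, as a shift and turn from the pose commanded when the call began, along the tool's axes at that moment; what a row does not reach only later rows make up. A row lasts 1/12 s, in which the tool goes at most 41.7 mm and 7.16 degrees, less where a joint would pass 70% of its speed; a pose out of reach is approached as far as the arm can. A call with a gripper value outside its range is refused whole. The fingers move at their own pace and stop on an object; "squeeze" is the grip in N (left out, the last holds). Time passes only in rows, so rows that repeat a pose let the fingers close. It gives the time, the measured TCP pose, the force and the opening at its end, in the units of the state.
- robot.sense(): the state, without advancing time (a new reading comes with each control period).
- robot.get_image(name): name is "scene" or "top"; returns a dict with "frame" (420x560x3 uint8, red, green, blue), "K" (3x3 intrinsics, pixels), "distortion" ([k1, k2, p1, p2, k3] as OpenCV has them; the pictures are not rectified), "world_from_camera" (4x4, takes a point from camera to world coordinates). Camera axes: x right, y up, looking along -z (the intrinsics and any distortion apply to the point x, -y, -z); pixel columns grow to the right and rows downward; lengths in m; the calibration is good to about 2 mm. A picture is of the moment at which its call begins. There is no depth.
- robot.job_done(): hands the job in, once; it reports no verdict.
The state is a dict: "time_s": time; "joint_positions": joint angles; "qvel": joint speeds; "effort": joint torques, N m; "position": TCP position; "orientation": TCP orientation; "force": force on the tool from outside, world axes, zero at the start; "moment": the same for the moment, N m; "grip_width": opening from 0.0 (shut) to 1.0 (fully open).
Only numpy, scipy, OpenCV 4.12 (cv2) and the standard library are available. Lean on these libraries where they do the work, as an engineer would, in place of code of your own. Each camera call takes 0.05 s, during which the arm holds its last target. There are 200 camera calls.

## Task

Put the labelled bottle with the tall cap into the neck guide, its neck in the slot and its shoulders under the two plates, and leave it standing on the guide's deck squarely in front of the scanner, with its label facing the scanner's window. Do not knock the bottle over, and leave the other things on the bench where they are.

Things in the scene. Friction and masses are not known exactly. Their poses are not given: they have to be found in the camera images.
- bottle_center (a point): Round white bottle with a tall cap, loose, standing left or right of the guide. 178 mm tall, about 250 g. Body 60 mm diameter up to 82 mm, shoulders taper to the neck at 100 mm, neck 28 mm diameter from 100 to 134 mm, then the cap. Point on its axis, 89 mm above its base. z up along the bottle, +x towards the middle of the label, which at the start faces within 70 degrees of world +x.
- bottle_cap (a point): Middle of the bottle's cap, where it can be gripped: on the axis, 156 mm above the base. Solid straight cap, 36 mm diameter, from 134 to 178 mm up, fixed to the bottle (turning it turns the bottle). A pale paper seal strip 8 mm wide runs from the label over the shoulder and the cap's side to the middle of the cap's top: it shows the label side from above. Axes as the bottle's.
- bottle_label (a point): Middle of the label on the bottle's body, 30 mm from the axis and 45 mm above the base; axes as the bottle's. The label, green with a paler panel, covers about 40 degrees to each side of this point and 56 mm of height; the rest of the body is bare.
- guide: Fixed neck guide (steel plates over a white plastic deck), turned up to 0.25 rad. Origin: centre of its underside, on the bench; z up, y along the slot, +x across it to the scanner's side, away from the robot. Deck: 100 mm (x) by 240 mm (y), top 6 mm above the bench. Four 10 mm posts at x +-45, y +-80 mm carry two plates over it, with black caps up to 129 mm above the bench.
- guide_slot (a point): Centre of the slot between the guide's two level plates, at their underside, 120 mm above the bench (tops at 124 mm). Slot 40 mm wide (x), 180 mm long (y), open at both ends; either may be used. Each plate is 40 mm wide. A bottle on the deck has the top of its shoulders 14 mm under the plates and the underside of its cap 16 mm above them. Axes as the guide's.
- scanner_window (a point): Centre of the black window of the grey scanner block (56 mm deep, 52 mm wide, top 98 mm above the bench), fixed on the guide's +x side, 65 mm from the slot's centre line and up to 30 mm either way from the guide's middle along y. Point 66 mm above the bench; axes parallel to the guide's; the window looks along -x, at the slot.
- tub_mid (a point): Bystander: squat grey tub with white lid, 68 mm diameter, 75 mm tall, on the side where the bottle is not. Point half-way up.
- core_mid (a point): Bystander: upright cardboard label core, 88 mm diameter, 60 mm tall. Point half-way up.
- roller_mid (a point): Bystander: upright black roller, 52 mm diameter, 100 mm tall. Point half-way up.
- spanner_mid (a point): Bystander: steel wrench lying flat, 160 mm long. Point at its middle, along x.
- driver_mid (a point): Bystander: screwdriver lying flat, along x. Point on its length.
- squirt_mid (a point): Bystander: clear bottle without label, with a low white cap, 54 mm diameter, 110 mm tall. Point half-way up.
- clamp_mid (a point): Bystander: small aluminium clamp block with a black knob, 40 x 35 mm, 53 mm tall. Point half-way up.
There are look-alikes about, which are no part of the job. Leave any pink or purple look-alike of the part that bears bottle_center alone.

How it is judged:
On the way:
1. the bottle's neck is in the slot: at least 15 mm inside either end, shoulders under the plates, upright (x of bottle_center in the frame of guide between -0.012 and 0.012 m and y of bottle_center in the frame of guide between -0.075 and 0.075 m and z of bottle_center in the frame of guide below 0.112 m and angle between bottle_center's own z axis and vertical below 0.2 rad), for 0.1 s.
At the end, for the whole second after the job is handed in: The bottle stands upright (within 0.08 rad) and at rest on the guide's deck with its neck in the slot (within 12 mm of the slot's centre line), its axis within 15 mm of the scanner window's middle along the slot, and its label facing the window within 0.3 rad (x of bottle_center in the frame of guide between -0.012 and 0.012 m and y of bottle_center in the frame of scanner_window between -0.015 and 0.015 m and z of bottle_center in the frame of guide between 0.09 and 0.099 m and angle between the x axis of bottle_center and the x axis of scanner_window, either way round below 0.3 rad and x of bottle_label in the frame of guide above 0.01 m and angle between bottle_center's own z axis and vertical below 0.08 rad and linear speed of bottle below 0.02 m/s); the robot touches nothing.
It fails at once if the bottle is tipped over (beyond 0.6 rad) (angle between bottle_center's own z axis and vertical above 0.6 rad).
It fails at once if another thing on the bench is shifted by more than 30 mm (distance of any of tub_mid, core_mid, roller_mid, spanner_mid, driver_mid, squirt_mid, clamp_mid from where it was at the start of the episode above 0.03 m).
It also fails if it takes over 45 s, if anything falls off the work surface, if the arm or the gripper's body presses on something with over 40 N, if the wrist force passes 120 N, or if a joint passes its speed limit or range.

## Working session

There is one attempt and no reset: what is moved stays moved. The work goes in short steps, Python scripts to look and compute and a tool call to move; the robot and the scene stay as the last step left them, time stands still between calls to the robot, and variables do not carry over. Pictures are saved under pics/ and viewed, about 8 in all and at most 12, crops included, and the job is handed in when it is done.

Besides the shell and the picture viewer there is one more tool, called after "Call:" as name([rows], argument=value, ...), one row to a line, values as JSON. send_rows: Moves the arm, as the interface text tells. Its arguments: {"type":"object","properties":{"series":{"type":"array"},"squeeze":{"type":"number"}},"required":["series"]}

```bash
mkdir -p pics; ls; cat > h.py <<'E'
import numpy as np, cv2, pickle
from workcell import robot
def shot(n,tag):
    d=robot.get_image(n); cv2.imwrite(f'pics/{tag}.png',d['frame'][:,:,::-1]); pickle.dump(d,open(f'pics/{tag}.pkl','wb')); return d
def load(tag): return pickle.load(open(f'pics/{tag}.pkl','rb'))
def ray(d,uv):
    p=cv2.undistortPoints(np.array([[uv]],float),np.array(d['K'],float),np.array(d['distortion'],float))[0,0]
    T=np.array(d['world_from_camera']); return T[:3,3],T[:3,:3]@np.array([p[0],-p[1],-1.])
def onz(d,uv,z):
    o,r=ray(d,uv); return o+r*(z-o[2])/r[2]
def proj(d,P):
    T=np.linalg.inv(np.array(d['world_from_camera'])); c=T[:3,:3]@np.array(P,float)+T[:3,3]
    return cv2.projectPoints(np.array([[c[0],-c[1],-c[2]]]),np.zeros(3),np.zeros(3),np.array(d['K'],float),np.array(d['distortion'],float))[0][0,0]
E
python3 - <<'E'
from h import *
a=shot('scene','s0');b=shot('top','t0')
for d in(a,b): print(np.round(d['world_from_camera'],3).tolist(),np.round(d['K'],1).tolist())
print(robot.sense())
E
```

```text
pics
[[-0.567, -0.712, 0.414, 0.937], [0.824, -0.486, 0.291, 0.239], [-0.006, 0.506, 0.862, 0.929], [0.0, 0.0, 0.0, 1.0]] [[431.2, 0.0, 279.4], [0.0, 431.2, 217.0], [0.0, 0.0, 1.0]]
[[-0.021, 0.993, -0.116, 0.447], [-1.0, -0.022, -0.002, -0.043], [-0.005, 0.115, 0.993, 1.134], [0.0, 0.0, 0.0, 1.0]] [[424.0, 0.0, 279.5], [0.0, 424.0, 214.5], [0.0, 0.0, 1.0]]
{'time_s': 0.1, 'joint_positions': array([ 1.30331013,  0.70702804, -0.02761478,  1.48492899,  0.02198983,
        0.95089731, -0.07548989]), 'qvel': array([-6.63823730e-04, -1.11201861e-03,  6.64481462e-04, -1.59935332e-03,
       -3.02912222e-05, -1.82981317e-03, -3.24397678e-04]), 'effort': array([ 1.23963164e-03, -8.84282255e+01,  1.23598214e+00, -2.36449957e+01,
        1.69592985e-02,  5.09102261e-03, -8.30713861e-05]), 'position': array([ 0.12867856, -0.56018497,  0.23088701]), 'orientation': array([-4.75447517e-04,  9.93634148e-01,  1.12654115e-01, -6.46748980e-05]), 'force': array([ 1.36961254, -0.15415351,  0.82106576]), 'moment': array([0.03038832, 0.02961651, 0.00525006]), 'grip_width': 0.9978226485886296}
```

View pics/t0.png

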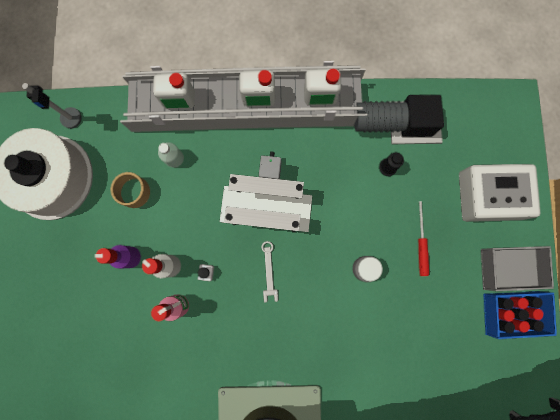

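View pics/s0.png

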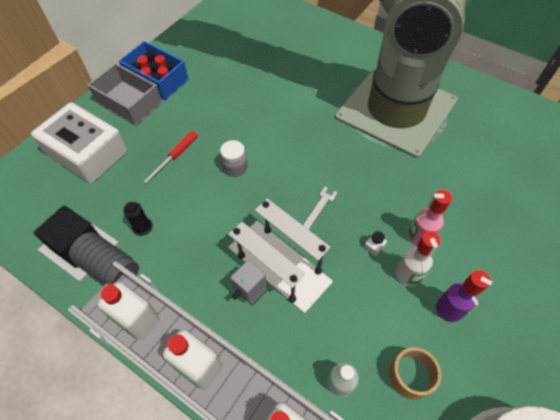

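Picture 1 (top) shows three red-capped bottles, and picture 2 (scene) shows the same three:

| Bottle | Top (px) | Scene (px) |
|---|---|---|
| purple | (103,256) | (475,285) |
| white | (152,266) | (428,245) |
| pink | (160,312) | (438,205) |

The white one fits: white body, tall cap, and standing left of the guide at top (265,200). The conveyor bottles are square. I'll enlarge it to confirm.

```bash
python3 - <<'E'
from h import *
a=load('s0')['frame'][:,:,::-1];b=load('t0')['frame'][:,:,::-1]
A=cv2.resize(a[195:295,370:500],None,fx=3,fy=3,interpolation=cv2.INTER_CUBIC)
B=cv2.resize(b[225:325,90:220],None,fx=3,fy=3,interpolation=cv2.INTER_CUBIC)
C=cv2.resize(b[145:240,210:320],(390,300),interpolation=cv2.INTER_CUBIC)
D=cv2.resize(a[190:310,220:350],(390,300),interpolation=cv2.INTER_CUBIC)
cv2.imwrite('pics/c0.png',np.vstack([np.hstack([A,B]),np.hstack([D,C])]))
E
```

```text
(no output)
```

View pics/c0.png

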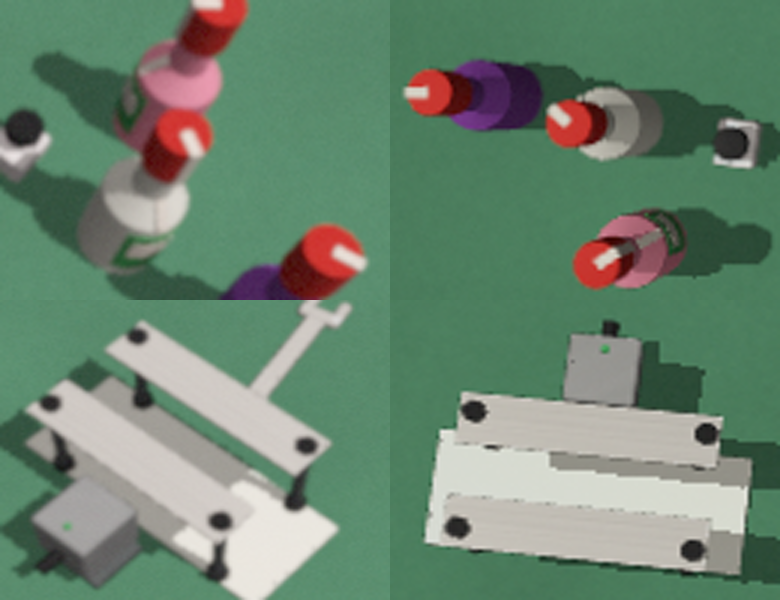

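Picture 3 confirms it. The white bottle has a green label, and the strip on its cap top points up-left in the top view, so the label faces +x/+y. I'll measure it next.

```bash
cat > meas.py <<'E'
from h import *
def cap(d,box,verbose=1):
    u0,v0,u1,v1=box; f=cv2.resize(d['frame'][v0:v1,u0:u1],None,fx=8,fy=8,interpolation=cv2.INTER_CUBIC)
    h=cv2.cvtColor(f,cv2.COLOR_RGB2HSV); H,S,V=[h[...,i].astype(int) for i in range(3)]
    red=((H<10)|(H>170))&(S>140)&(V>185)
    n,l,st,c=cv2.connectedComponentsWithStats(red.astype(np.uint8)); k=1+st[1:,4].argmax()
    pts=cv2.findNonZero((l==k).astype(np.uint8)); hull=cv2.convexHull(pts)
    e=cv2.fitEllipse(hull); 
    up=lambda p:((p[0]+.5)/8-.5+u0,(p[1]+.5)/8-.5+v0)
    m=np.zeros(red.shape,np.uint8); cv2.ellipse(m,(e[0],(e[1][0],e[1][1]),e[2]),1,-1)
    pale=(S<110)&(V>150)&(m>0); 
    pc=np.argwhere(pale)[:,::-1].mean(0)
    P=onz(d,up(e[0]),.178);Q=onz(d,up(pc),.178); v=Q-P
    print('ell',np.round(up(e[0]),1),np.round(np.array(e[1])/8,1),'P',P.round(4),'strip yaw',np.arctan2(v[1],v[0]).round(3),'r',np.hypot(*v[:2]).round(4),pale.sum())
    return P
E
python3 - <<'E'
from meas import *
b=load('t0');a=load('s0')
cap(b,(138,252,166,282)); cap(a,(412,228,445,262))
def blobs(d,box,z,cond):
    u0,v0,u1,v1=box; f=d['frame'][v0:v1,u0:u1].astype(int)
    m=cond(f).astype(np.uint8); n,l,st,c=cv2.connectedComponentsWithStats(m)
    r=[]
    for i in range(1,n):
        if 12<=st[i,4]<=90: r.append(onz(d,c[i]+[u0,v0],z)); print(st[i,4],np.round(c[i]+[u0,v0],1),r[-1].round(4))
dk=lambda f:f.max(2)<45
print('top posts');blobs(b,(215,170,320,235),.129,dk)
print('scene posts');blobs(a,(225,190,335,310),.129,dk)
g=lambda d,p:print(p,onz(d,p,.098).round(4))
# scanner top face contour in top view
f=b['frame'][150:182,250:290].astype(int); m=((f.max(2)-f.min(2)<18)&(f.max(2)>90)&(f.max(2)<190)).astype(np.uint8)
n,l,st,c=cv2.connectedComponentsWithStats(m);k=1+st[1:,4].argmax(); r=cv2.minAreaRect(cv2.findNonZero((l==k).astype(np.uint8)))
print(st[k],r); 
for p in cv2.boxPoints(r): g(b,p+[250,150])
g(b,np.array(r[0])+[250,150])
E
```

```text
ell [149.1 265.8] [13.9 14.4] P [0.448  0.2569 0.178 ] strip yaw 0.873 r 0.0082 1843
ell [431.3 238.4] [14.6 18. ] P [0.4492 0.2576 0.178 ] strip yaw 0.894 r 0.008 2926
top posts
21 [233.2 179.9] [0.6509 0.0694 0.129 ]
25 [299.  186.6] [ 0.6308 -0.0888  0.129 ]
19 [228.8 216.3] [0.5625 0.0807 0.129 ]
24 [295.  223.7] [ 0.5414 -0.077   0.129 ]
scene posts
26 [266.9 228. ] [ 0.5899 -0.0376  0.129 ]
30 [240.6 254.4] [ 0.6707 -0.0464  0.129 ]
15 [235.5 294.1] [ 0.7442 -0.003   0.129 ]
[  4   6  28  26 467] ((17.5, 18.5), (27.0, 25.0), -0.0)
[254. 181.] [0.653  0.0211 0.098 ]
[254. 156.] [0.7168 0.0202 0.098 ]
[281. 156.] [ 0.7152 -0.0474  0.098 ]
[281. 181.] [ 0.6515 -0.046   0.098 ]
[267.5 168.5] [ 0.684  -0.0131  0.098 ]
```

Call:
send_rows([
  [0, 0, -7.5, 0.39, -0.28, -0.08, 1],
  [0, 0, -7.5, 0.39, -0.28, -0.08, 1],
  [0, 0, -7.5, 0.39, -0.28, -0.08, 1],
  [0, 0, -7.5, 0.39, -0.28, -0.08, 1],
  [0, 0, -7.5, 0.39, -0.28, -0.08, 1],
  [0, 0, -7.5, 0.39, -0.28, -0.08, 1],
  [0, 0, -7.5, 0.39, -0.28, -0.08, 1],
  [0, 0, -7.5, 0.39, -0.28, -0.08, 1],
  [0, 0, -7.5, 0.39, -0.28, -0.08, 1],
  [0, 0, -7.5, 0.39, -0.28, -0.08, 1],
  [0, 0, -7.5, 0.39, -0.28, -0.08, 1],
  [0, 0, -7.5, 0.39, -0.28, -0.08, 1],
])

```text
time_s: 1.1
position: [0.4481, -0.1969, 0.3118]
orientation: [-0.0, 0.904, 0.427, 0.001]
force: [0.6, -0.9, -0.3]
grip_width: 1.003
```

```bash
cat >> h.py <<'E'
from scipy.spatial.transform import Rotation as R
def pose():
    s=robot.sense(); q=s['orientation']; r=R.from_quat([q[1],q[2],q[3],q[0]]); x=r.as_matrix()[:,0]
    return s,r,np.arctan2(x[1],x[0])
def togo(p,psi):
    s,r,a=pose(); tgt=R.from_matrix(np.array([[np.cos(psi),np.sin(psi),0],[np.sin(psi),-np.cos(psi),0],[0,0,-1]]))
    print('t',round(s['time_s'],2),'pos',s['position'].round(4),'psi',round(a,3),'q',s['joint_positions'].round(2),'F',s['force'].round(1),'w',round(s['grip_width'],3))
    print('turn',((r.inv()*tgt).as_rotvec()/np.radians(5)).round(2),'shift',r.inv().apply(np.array(p)-s['position']).round(4))
Y=-.129; G=np.array([.5964,-.0039])
def guide(x,y): return np.array([G[0]+x*np.cos(Y)-y*np.sin(Y),G[1]+x*np.sin(Y)+y*np.cos(Y)])
def inguide(P): d=np.array(P)[:2]-G; return np.array([d[0]*np.cos(Y)+d[1]*np.sin(Y),-d[0]*np.sin(Y)+d[1]*np.cos(Y)])
E
python3 - <<'E'
from h import *
togo([.4486,.2572,.31],.88)
for tag in('t0','s0'):
    d=load(tag)
    print(tag,'y profile at scanner top z=.098, guide x=.10 & .085 & .115')
    for gx in(.085,.1,.112):
        row=[]
        for gy in np.arange(-.06,.061,.004):
            u=proj(d,[*guide(gx,gy),.098]); c=cv2.getRectSubPix(d['frame'],(1,1),(float(u[0]),float(u[1])))[0,0]
            row.append(int(c[0]))
        print(gx,row)
d=load('s0')
for x in(-.045,.045):
  for y in(-.08,.08): print(x,y,proj(d,[*guide(x,y),.129]).round(1))
E
```

```text
t 1.1 pos [ 0.4481 -0.1969  0.3118] psi 0.883 q [ 0.47  0.49 -0.21  1.64  0.11  1.03 -0.46] F [ 0.6 -0.9 -0.3] w 1.003
turn [ 0.   -0.01  0.03] shift [ 0.3511 -0.2879  0.0022]
t0 y profile at scanner top z=.098, guide x=.10 & .085 & .115
0.085 [42, 42, 43, 42, 43, 43, 43, 44, 76, 144, 149, 151, 152, 152, 151, 151, 151, 150, 151, 151, 150, 100, 75, 75, 73, 73, 73, 73, 75, 74, 73]
0.1 [45, 43, 42, 46, 44, 43, 44, 46, 63, 139, 149, 149, 149, 149, 150, 150, 150, 150, 151, 150, 146, 98, 74, 74, 74, 74, 75, 76, 74, 73, 74]
0.112 [74, 76, 75, 76, 76, 53, 43, 44, 75, 148, 149, 149, 149, 149, 95, 109, 149, 149, 148, 148, 145, 81, 74, 73, 75, 75, 76, 75, 74, 75, 76]
s0 y profile at scanner top z=.098, guide x=.10 & .085 & .115
0.085 [54, 52, 53, 52, 50, 51, 51, 52, 70, 145, 166, 167, 167, 166, 166, 166, 165, 166, 166, 167, 165, 144, 105, 99, 98, 84, 58, 52, 54, 55, 80]
0.1 [89, 90, 89, 90, 88, 89, 76, 53, 73, 145, 165, 165, 165, 164, 166, 165, 166, 166, 166, 165, 165, 142, 103, 97, 97, 99, 100, 91, 80, 90, 91]
0.112 [87, 87, 88, 89, 90, 88, 73, 53, 74, 145, 166, 166, 165, 163, 134, 125, 160, 164, 164, 164, 163, 142, 103, 100, 99, 98, 101, 90, 80, 89, 90]
-0.045 -0.08 [264.9 203.1]
-0.045 0.08 [321.6 246.6]
0.045 -0.08 [235.9 230. ]
0.045 0.08 [293.1 277. ]
```

Call:
send_rows([
  [0, 0, 0, 0.351, -0.288, 0, 1],
  [0, 0, 0, 0.351, -0.288, 0, 1],
  [0, 0, 0, 0.351, -0.288, 0, 1],
  [0, 0, 0, 0.351, -0.288, 0, 1],
  [0, 0, 0, 0.351, -0.288, 0, 1],
  [0, 0, 0, 0.351, -0.288, 0, 1],
  [0, 0, 0, 0.351, -0.288, 0, 1],
  [0, 0, 0, 0.351, -0.288, 0, 1],
  [0, 0, 0, 0.351, -0.288, 0, 1],
  [0, 0, 0, 0.351, -0.288, 0, 1],
  [0, 0, 0, 0.351, -0.288, 0, 1],
  [0, 0, 0, 0.351, -0.288, 0, 1],
])

```text
time_s: 2.1
position: [0.4459, 0.2608, 0.3107]
orientation: [-0.002, 0.903, 0.429, -0.0]
force: [-2.0, -0.6, -0.6]
grip_width: 1.001
```

```bash
python3 - <<'E'
from h import *
togo([.4486,.2572,.134],.88)
E
```

```text
t 2.1 pos [0.4459 0.2608 0.3107] psi 0.888 q [-0.46  0.53 -0.23  1.55  0.13  1.07 -1.4 ] F [-2.  -0.6 -0.6] w 1.001
turn [-0.04 -0.01  0.09] shift [-0.0012  0.0049  0.1766]
```

Call:
send_rows([
  [0, 0, 0, 0, 0, 0.03, 1],
  [0, 0, 0, 0, 0, 0.06, 1],
  [0, 0, 0, 0, 0, 0.08, 1],
  [0, 0, 0, 0, 0, 0.09, 1],
  [0, 0, 0, 0, 0, 0.09, 1],
])

```text
time_s: 2.52
position: [0.447, 0.2533, 0.2194]
orientation: [0.0, 0.905, 0.426, -0.002]
force: [-0.7, 0.1, -0.0]
grip_width: 0.998
```

```bash
python3 - <<'E'
from h import *
togo([.4486,.2572,.134],.88)
E
```

```text
t 2.52 pos [0.447  0.2533 0.2194] psi 0.88 q [-0.46  0.64 -0.21  1.72  0.17  0.81 -1.44] F [-0.7  0.1 -0. ] w 0.998
turn [-0.01  0.04  0.  ] shift [ 0.0044 -0.0011  0.0853]
```

Call:
send_rows([
  [0, 0, 0, 0.004, -0.001, 0.02, 1],
  [0, 0, 0, 0.004, -0.001, 0.04, 1],
  [0, 0, 0, 0.004, -0.001, 0.06, 1],
  [0, 0, 0, 0.004, -0.001, 0.075, 1],
  [0, 0, 0, 0.004, -0.001, 0.085, 1],
  [0, 0, 0, 0.004, -0.001, 0.085, 1],
  [0, 0, 0, 0.004, -0.001, 0.085, 1],
])

```text
time_s: 3.1
position: [0.4497, 0.2577, 0.1369]
orientation: [-0.0, 0.905, 0.426, 0.0]
force: [-0.6, 0.2, -0.4]
grip_width: 1.003
```

```bash
python3 - <<'E'
from h import *
togo([.4486,.2572,.134],.88); shot('scene','s1')
f=load('s1')['frame'][180:300,350:510,::-1]; cv2.imwrite('pics/c1.png',cv2.resize(f,None,fx=4,fy=4,interpolation=cv2.INTER_CUBIC))
E
```

```text
t 3.1 pos [0.4497 0.2577 0.1369] psi 0.88 q [-0.49  0.76 -0.17  1.8   0.21  0.59 -1.48] F [-0.6  0.2 -0.4] w 1.003
turn [ 0. -0.  0.] shift [-0.001  -0.0005  0.0029]
```

View pics/c1.png

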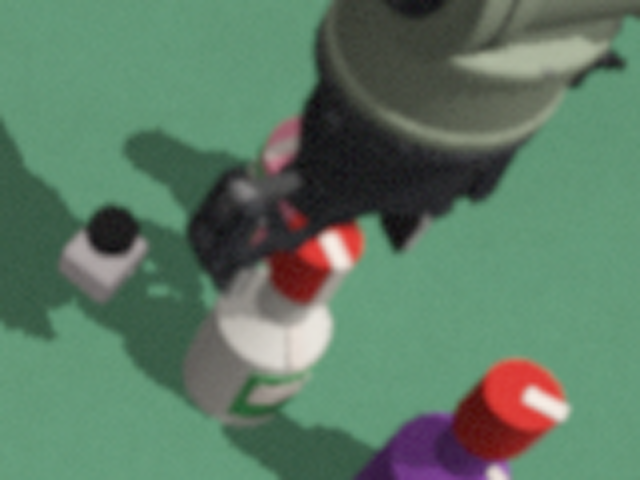

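Picture 4 shows the white bottle's cap at crop (320,260), between the left finger at (220,240) and the right finger at (405,230). Both have clearance, so I'll close the gripper.

Call:
send_rows([
  [0, 0, 0, -0.001, 0, 0.002, -1],
  [0, 0, 0, -0.001, 0, 0.002, -1],
  [0, 0, 0, -0.001, 0, 0.002, -1],
  [0, 0, 0, -0.001, 0, 0.002, -1],
  [0, 0, 0, -0.001, 0, 0.002, -1],
  [0, 0, 0, -0.001, 0, 0.002, -1],
  [0, 0, 0, -0.001, 0, 0.002, -1],
  [0, 0, 0, -0.001, 0, 0.002, -1],
  [0, 0, 0, -0.001, 0, 0.002, -1],
  [0, 0, 0, -0.001, 0, 0.002, -1],
], squeeze=60)

```text
time_s: 3.98
position: [0.4489, 0.2571, 0.1348]
orientation: [-0.0, 0.905, 0.426, 0.0]
force: [-1.7, 0.7, 6.5]
grip_width: 0.406
```

```bash
python3 - <<'E'
from h import *
togo([.4486,.2572,.147],.88)
E
```

```text
t 3.98 pos [0.4489 0.2571 0.1348] psi 0.88 q [-0.49  0.77 -0.17  1.81  0.21  0.58 -1.48] F [-1.7  0.7  6.5] w 0.406
turn [-0.   -0.01  0.  ] shift [-0.0001 -0.0003 -0.0122]
```

Call:
send_rows([
  [0, 0, 0, 0, 0, -0.004, -1],
  [0, 0, 0, 0, 0, -0.008, -1],
  [0, 0, 0, 0, 0, -0.012, -1],
  [0, 0, 0, 0, 0, -0.012, -1],
])

```text
time_s: 4.32
position: [0.4491, 0.2569, 0.1472]
orientation: [-0.0, 0.905, 0.426, 0.001]
force: [1.1, -0.0, -3.8]
grip_width: 0.412
```

```bash
python3 - <<'E'
from h import *
togo([*guide(0,.175),.1468],Y); print(guide(0,.175))
E
```

```text
t 4.32 pos [0.4491 0.2569 0.1472] psi 0.88 q [-0.48  0.75 -0.18  1.8   0.21  0.62 -1.48] F [ 1.1 -0.  -3.8] w 0.412
turn [-0.000e+00 -1.000e-02  1.156e+01] shift [0.0409 0.1865 0.0005]
[0.61891244 0.16964593]
```

Call:
send_rows([
  [0, 0, 1, 0.003, 0.014, 0, -1],
  [0, 0, 2.1, 0.007, 0.032, 0, -1],
  [0, 0, 3.2, 0.011, 0.05, 0, -1],
  [0, 0, 4.3, 0.015, 0.068, 0, -1],
  [0, 0, 5.4, 0.019, 0.086, 0, -1],
  [0, 0, 6.5, 0.023, 0.104, 0, -1],
  [0, 0, 7.6, 0.027, 0.122, 0, -1],
  [0, 0, 8.7, 0.031, 0.14, 0, -1],
  [0, 0, 9.8, 0.035, 0.158, 0, -1],
  [0, 0, 10.8, 0.039, 0.175, 0, -1],
  [0, 0, 11.55, 0.041, 0.186, 0, -1],
  [0, 0, 11.55, 0.041, 0.186, 0, -1],
])

```text
time_s: 5.32
position: [0.6197, 0.1682, 0.1459]
orientation: [0.001, 0.998, -0.067, 0.0]
force: [-0.7, -0.7, -3.6]
grip_width: 0.411
```

Call:
send_rows([
  [0, 0, 0, 0, 0, 0, -1],
  [0, 0, 0, 0, 0, 0, -1],
])

```text
time_s: 5.48
position: [0.6177, 0.1705, 0.1462]
orientation: [-0.0, 0.998, -0.063, -0.0]
force: [-0.5, 0.4, -2.1]
grip_width: 0.406
```

```bash
python3 - <<'E'
from meas import *
togo([*guide(0,.175),.1468],Y)
a=shot('scene','s2');b=shot('top','t2')
u=proj(a,[*guide(0,.175),.12]).astype(int);print(u)
A=cv2.resize(a['frame'][200:340,220:400,::-1],(540,420),interpolation=cv2.INTER_CUBIC)
v=proj(b,[*guide(0,.175),.12]).astype(int);print(v)
B=cv2.resize(b['frame'][150:255,140:200,::-1],(240,420),interpolation=cv2.INTER_CUBIC)
cv2.imwrite('pics/c2.png',np.hstack([A,B]))
E
```

```text
t 5.48 pos [0.6177 0.1705 0.1462] psi -0.125 q [-0.35  0.91  0.08  1.32 -0.08  0.91 -1.95] F [-0.5  0.4 -2.1] w 0.406
turn [-0.    0.01  0.04] shift [ 0.0013  0.0007 -0.0006]
[344 292]
[192 194]
```

View pics/c2.png

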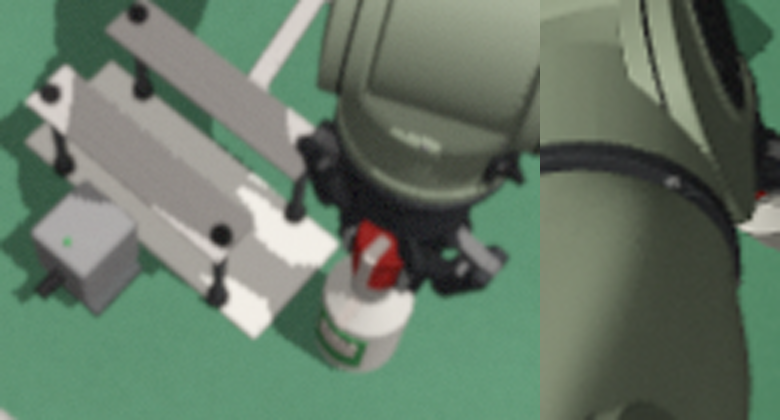

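Picture 5 shows the bottle hanging upright at crop (370,300), with the label facing the scanner side (lower left at (340,345)). It is lined up with the slot's near end, so I'll slide it in.

Call:
send_rows([
  [0, 0, 0, 0.001, 0.008, 0, -1],
  [0, 0, 0, 0.001, 0.018, 0, -1],
  [0, 0, 0, 0.001, 0.028, 0, -1],
  [0, 0, 0, 0.001, 0.038, 0, -1],
  [0, 0, 0, 0.001, 0.048, 0, -1],
  [0, 0, 0, 0.001, 0.058, 0, -1],
  [0, 0, 0, 0.001, 0.068, 0, -1],
  [0, 0, 0, 0.001, 0.078, 0, -1],
  [0, 0, 0, 0.001, 0.088, 0, -1],
  [0, 0, 0, 0.001, 0.096, 0, -1],
  [0, 0, 0, 0.001, 0.1, 0, -1],
  [0, 0, 0, 0.001, 0.1, 0, -1],
])

```text
time_s: 6.58
position: [0.6066, 0.0695, 0.1464]
orientation: [0.0, 0.998, -0.064, -0.0]
force: [0.4, 1.1, -3.2]
grip_width: 0.404
```

```bash
python3 - <<'E'
from h import *
togo([*guide(0,-.001),.1468],Y); print(inguide(robot.sense()['position']))
E
```

```text
t 6.58 pos [0.6066 0.0695 0.1464] psi -0.129 q [-0.19  0.87  0.06  1.45 -0.06  0.83 -1.82] F [ 0.4  1.1 -3.2] w 0.404
turn [ 0. -0.  0.] shift [-0.0007  0.0751 -0.0004]
[0.0006499  0.07412929]
```

No contact forces, so I'll go on to the scanner.

Call:
send_rows([
  [0, 0, 0, -0.001, 0.008, 0, -1],
  [0, 0, 0, -0.001, 0.018, 0, -1],
  [0, 0, 0, -0.001, 0.028, 0, -1],
  [0, 0, 0, -0.001, 0.038, 0, -1],
  [0, 0, 0, -0.001, 0.048, 0, -1],
  [0, 0, 0, -0.001, 0.058, 0, -1],
  [0, 0, 0, -0.001, 0.067, 0, -1],
  [0, 0, 0, -0.001, 0.073, 0, -1],
  [0, 0, 0, -0.001, 0.075, 0, -1],
  [0, 0, 0, -0.001, 0.075, 0, -1],
  [0, 0, 0, -0.001, 0.075, 0, -1],
])

```text
time_s: 7.5
position: [0.5961, -0.0032, 0.1463]
orientation: [-0.0, 0.998, -0.064, 0.0]
force: [-0.9, 0.4, -3.3]
grip_width: 0.409
```

```bash
python3 - <<'E'
from h import *
togo([*guide(0,-.001),.1408],Y); print(inguide(robot.sense()['position']))
a=shot('scene','s3');b=shot('top','t3')
A=cv2.resize(a['frame'][180:320,210:350,::-1],(500,500),interpolation=cv2.INTER_CUBIC)
cv2.imwrite('pics/c3.png',A)
E
```

```text
t 7.5 pos [ 0.5961 -0.0032  0.1463] psi -0.127 q [-0.07  0.84  0.04  1.51 -0.04  0.79 -1.71] F [-0.9  0.4 -3.3] w 0.409
turn [-0.01  0.    0.02] shift [0.0004 0.0017 0.0055]
[-0.00036823  0.00068079]
```

View pics/c3.png

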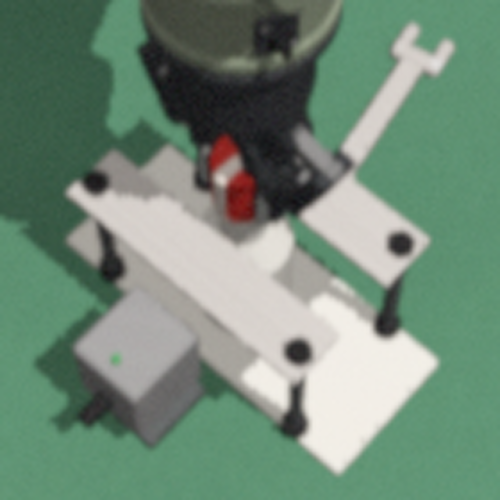

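Picture 6 shows the bottle between the plates with its cap at (235,180), the strip towards the scanner and the neck in the slot. I'll lower it gently.

Call:
send_rows([
  [0, 0, 0, 0, 0.001, 0.001, -1],
  [0, 0, 0, 0, 0.001, 0.002, -1],
  [0, 0, 0, 0, 0.001, 0.003, -1],
  [0, 0, 0, 0, 0.001, 0.004, -1],
  [0, 0, 0, 0, 0.001, 0.005, -1],
  [0, 0, 0, 0, 0.001, 0.0055, -1],
  [0, 0, 0, 0, 0.001, 0.0055, -1],
  [0, 0, 0, 0, 0.001, 0.0055, -1],
])

```text
time_s: 8.27
position: [0.596, -0.0046, 0.1409]
orientation: [-0.0, 0.998, -0.064, 0.0]
force: [0.0, -0.1, -0.2]
grip_width: 0.404
```

```bash
python3 - <<'E'
from h import *
togo([*guide(0,-.001),.1408],Y); print(inguide(robot.sense()['position']))
E
```

```text
t 8.27 pos [ 0.596  -0.0046  0.1409] psi -0.128 q [-0.06  0.85  0.04  1.51 -0.04  0.78 -1.71] F [ 0.  -0.1 -0.2] w 0.404
turn [-0.   -0.    0.02] shift [0.0003 0.0003 0.0001]
[-0.0003452  -0.00071177]
```

Call:
send_rows([
  [0, 0, 0, 0, 0, 0, -0.1],
  [0, 0, 0, 0, 0, 0, 0],
  [0, 0, 0, 0, 0, 0, 0.2],
  [0, 0, 0, 0, 0, 0, 0.5],
  [0, 0, 0, 0, 0, 0, 0.8],
  [0, 0, 0, 0, 0, 0, 1],
  [0, 0, 0, 0, 0, 0, 1],
  [0, 0, 0, 0, 0, 0, 1],
  [0, 0, 0, 0, 0, 0, 1],
  [0, 0, 0, 0, 0, 0, 1],
])

```text
time_s: 9.1
position: [0.5959, -0.0047, 0.1408]
orientation: [-0.0, 0.998, -0.064, -0.0]
force: [0.1, -0.8, 0.0]
grip_width: 1.004
```

Call:
send_rows([
  [0, 0, 0, 0, 0, -0.01, 1],
  [0, 0, 0, 0, 0, -0.03, 1],
  [0, 0, 0, 0, 0, -0.06, 1],
  [0, 0, 0, 0, 0, -0.1, 1],
  [0, 0, 0, 0, 0, -0.14, 1],
  [0, 0, 0, 0, 0, -0.16, 1],
  [0, 0, 0, 0, 0, -0.16, 1],
])

```text
time_s: 9.68
position: [0.597, -0.0048, 0.3062]
orientation: [-0.0, 0.998, -0.064, 0.004]
force: [-0.1, -0.4, -0.8]
grip_width: 0.996
```

Call:
send_rows([
  [0, 0, 0, -0.02, 0.04, 0, 1],
  [0, 0, 0, -0.04, 0.08, 0, 1],
  [0, 0, 0, -0.06, 0.12, 0, 1],
  [0, 0, 0, -0.08, 0.16, 0, 1],
  [0, 0, 0, -0.1, 0.2, 0, 1],
  [0, 0, 0, -0.12, 0.24, 0, 1],
  [0, 0, 0, -0.12, 0.28, 0, 1],
  [0, 0, 0, -0.12, 0.32, 0, 1],
  [0, 0, 0, -0.12, 0.36, 0, 1],
  [0, 0, 0, -0.12, 0.4, 0, 1],
  [0, 0, 0, -0.12, 0.4, 0, 1],
  [0, 0, 0, -0.12, 0.4, 0, 1],
])

```text
time_s: 10.68
position: [0.4243, -0.3892, 0.3006]
orientation: [0.0, 0.998, -0.066, -0.001]
force: [-0.4, 0.2, -1.0]
grip_width: 1.003
```

```bash
python3 - <<'E'
from meas import *
togo([*guide(0,-.001),.1408],Y)
a=shot('scene','s4');b=shot('top','t4')
for d,n in((a,'s'),(b,'t')):
    u=proj(d,[*guide(0,-.001),.184]).astype(int)
    try:
        P=cap(d,(u[0]-18,u[1]-18,u[0]+18,u[1]+18)); P=onz(d,proj(d,P),.184); print(n,inguide(P))
    except Exception as e: print(n,u,e)
A=cv2.resize(a['frame'][180:310,220:350,::-1],(400,400),interpolation=cv2.INTER_CUBIC)
B=cv2.resize(b['frame'][140:240,215:315,::-1],(400,400),interpolation=cv2.INTER_CUBIC)
cv2.imwrite('pics/c4.png',np.hstack([A,B]))
E
```

```text
t 10.68 pos [ 0.4243 -0.3892  0.3006] psi -0.132 q [ 0.67  0.64  0.03  1.36 -0.02  1.14 -1.  ] F [-0.4  0.2 -1. ] w 1.003
turn [ 0.01  0.01 -0.04] shift [ 0.12   -0.4037  0.1593]
ell [277.1 225.9] [14.  16.8] P [ 0.5959 -0.0065  0.178 ] strip yaw -0.367 r 0.0074 2707
s [ 0.00228446 -0.00037341]
ell [263.8 197.7] [14.5 14.9] P [ 0.5978 -0.0057  0.178 ] strip yaw -0.166 r 0.0091 1669
t [ 0.00072324 -0.00195629]
```

View pics/c4.png

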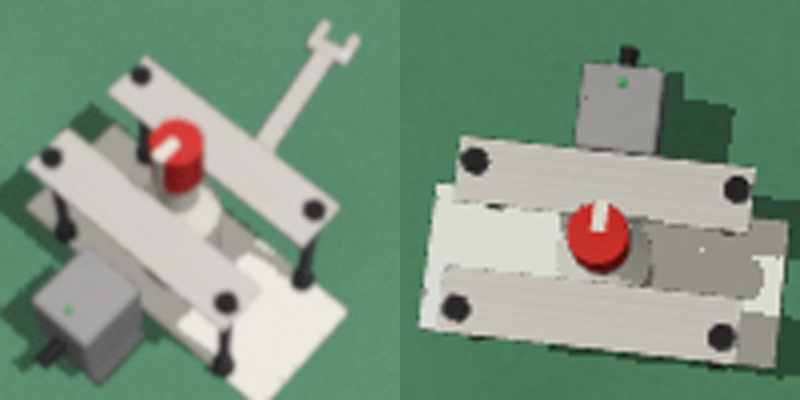

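View pics/t4.png

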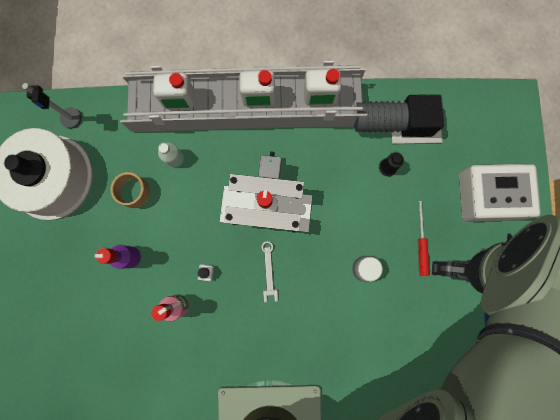

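Pictures 7 and 8 show the bottle standing in the slot in front of the scanner with its strip towards it (top crop (600,215)), bystanders in place and the arm clear. The two strip yaws disagree (-0.17 and -0.37), so I'll re-measure along the strip's own long axis.

```bash
python3 - <<'E'
from h import *
for t in('s4','t4'):
    d=load(t); u=proj(d,[*guide(0.009,-.001),.184]); k=10
    u0,v0=int(u[0])-8,int(u[1])-8
    f=cv2.resize(d['frame'][v0:v0+17,u0:u0+17],None,fx=k,fy=k,interpolation=cv2.INTER_CUBIC)
    h=cv2.cvtColor(f,cv2.COLOR_RGB2HSV); ys,xs=np.mgrid[:17*k,:17*k]
    P=np.array([inguide(onz(d,((x+.5)/k-.5+u0,(y+.5)/k-.5+v0),.184)) for y,x in zip(ys.ravel()[::7],xs.ravel()[::7])])
    m=((h[...,1]<120)&(h[...,2]>170)).ravel()[::7]&(np.hypot(P[:,0]-.001,P[:,1]+.001)<.0165)&(P[:,0]>0.001)
    Q=P[m]; c=Q.mean(0); w,v=np.linalg.eigh(np.cov((Q-c).T)); a=v[:,1]*np.sign(v[0,1])
    print(t,m.sum(),'strip centre',c.round(4),'axis angle to guide x',np.arctan2(a[1],a[0]).round(3),'lens',np.sqrt(w*12).round(4))
E
```

```text
s4 586 strip centre [ 0.0093 -0.0023] axis angle to guide x 0.11 lens [0.0121 0.016 ]
t4 385 strip centre [ 0.0096 -0.0021] axis angle to guide x 0.045 lens [0.0098 0.0159]
```

```bash
python3 -c "
from workcell import robot
print(robot.job_done())"
```

```text
the job is handed in; nothing more can be done
None
```

I gripped the white bottle by its cap and lifted it 12 mm. I turned its label to the scanner, slid it in from the guide's +y end, set it on the deck, backed the arm away and handed the job in at about 11 s.

- **Position:** in the last images the cap is within 2.5 mm of the slot's centre line and about 1 mm of the scanner's middle. The bottle looks upright, though I did not measure its tilt, height or speed after release. While lowering it, the wrist force fell to zero at the expected deck height.
- **Label direction:** the checks disagreed.

| Measurement | Top view | Scene view |
|---|---|---|
| Strip centre from fitted cap centre | -0.04 rad off | -0.24 rad off |
| Strip's long axis | +0.05 rad off | +0.11 rad off |

  All four are under the 0.3 rad limit. The scene view's -0.24 is probably biased by the cap ellipse fit. The tool itself was turned to within 0.01 rad of the guide's measured direction.
- **Other things on the bench:** by eye in the final top picture they are where they were. I did not measure them individually.

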